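Pedal can dispenser at the chip stand

ROBOT

A 6-joint arm with a two-finger parallel gripper is mounted at the origin on the work surface. World frame = base frame: x ahead of the robot, y to its left, z up, the work surface at z = 0. Lengths are in mm, angles in rad, forces in N, time in s.
With the tool pointing down it reaches from about 350 to 800 mm from the base axis. Payload 7.3 kg.
Tool frame: the origin (TCP) lies on the mounting face of the last link; the fingertips stand 173 mm ahead of it and the grasp point (between the pads) lies 155 mm ahead of it; z points along the fingers, y is the line along which they close (so a half turn about z gives the same grasp; the last joint's range is limited). The gripper opens to 85 mm and grips with 20 to 120 N. Pads are 22 mm wide; open, the fingers measure 114 mm over their backs; the gripper's body (76 mm by 85 mm) begins 54 mm behind the grasp point. The pads swing forward as they close: fully open they stand 13 mm farther back than shut.
Start: joints at [1.139, 0.342, 1.524, -0, 1.275, -0.146], TCP at [147.989, 503.713, 404.722] pointing down, gripper open.
Joint ranges: [-2.53, 2.53], [-0.77, 2.02], [0.04, 2.7], [-1, 4.14], [0.28, 2.66], [-3.11, 3.11]. Speed limits (rad/s): [2.57, 2.57, 3.14, 3.14, 3.14, 3.14].

INTERFACE

Orientations are given as a 3x3 rotation matrix whose columns are the frame's x, y, z axes.
In Python, from rig import r gives the robot as it stands.
- The arm moves only by the tool drive_tool, never from a script. Its argument "targets" is a list that holds one entry, the list of rows, each a list of 7 numbers: the turn, a rotation vector about the world's x, y, z in rad, then the shift along the world's x, y, z in mm, then the opening in per cent of the stroke, from 0 (shut) to 100 (fully open). In form: [[[rx, ry, rz, tx, ty, tz, fingers], ...]]. A call has 1 to 8 rows; each row is the pose to reach, as a shift and turn from the pose commanded when the call began; what a row does not reach only later rows make up. A row lasts 1/10 s, in which the tool goes at most 50 mm and 8.59 degrees, less where a joint would pass 70% of its speed; a pose out of reach is approached as far as the arm can. A call with a gripper value outside its range is refused whole. The fingers move at their own pace and stop on an object; "newtons" is the grip in N (left out, the last holds). Time passes only in rows, so rows that repeat a pose let the fingers close. It gives the time, the measured TCP pose, the force, the opening and the grip force at its end, in the units of the state.
- r.state(): the state, without advancing time (a new reading comes with each control period).
- r.camera(name): name is "scene" or "side" or "wrist"; returns the picture (384x512x3 uint8, red, green, blue); there is no depth.
- r.get_calibration(name): a dict with "fovy" (degrees; the focal length in pixels is half the picture's height over the tangent of half this angle, whatever the lens; pixels are square), "cx", "cy" (the principal point, pixels), "R" (3x3) and "t" (3): a world point X has camera coordinates R X + t. Camera axes: x right, y down, z forward; pixel columns grow to the right and rows downward; lengths in mm; the calibration is good to about 2 mm. A picture is of the moment at which its call begins: read the wrist's pose just before it. get_calibration takes no time and is no camera call; for the wrist camera it gives the pose at the moment of the call.
- r.hand_in(): hands the job in; it is judged then, once.
The state is a dict: "time": time; "joints": joint angles; "dq": joint speeds; "joint_efforts": joint torques, N m; "ee_pos": TCP position; "orientation": TCP orientation; "contact_force": force on the tool from outside, world axes, zero at the start; "moment": the same for the moment, N m; "opening": opening from 0.0 (shut) to 1.0 (fully open); "gripper_force": force on a finger pad.
Only numpy, scipy, OpenCV 4.12 (cv2) and the standard library are available. Lean on these libraries where they do the work, as an engineer would, in place of code of your own. Each camera call takes 0.05 s, during which the arm holds its last target. There are 200 camera calls.

TASK

Get one can out of the pedal dispenser: press the pedal firmly all the way down onto its rubber stop and hold it there about half a second, without overloading it, so that the lid rises and the can rolls out; then ease the pedal slowly back up so the lid comes down shut without slamming. After that, take the can from the front of the chute and set it down lying in the cardboard carton, and leave the bottle, the jar and the scraper where they are.

Things in the scene. Friction and masses are not known exactly. Their poses are not given: they have to be found in the camera images.
- dispenser: Red can dispenser, fixed, on a grey base plate 340 x 235 mm. Origin at table height under the middle of its box; x points to its back (away from chute), y to the left for one looking along x. Box: x -92 to +65, y -62 to +62 mm, 100 mm high in front, 135 mm behind. An open chute runs forward (-x), 112 mm wide inside, walls 36 mm high, gently sloping to two rubber end posts; the pedal is on the -y side.
- chute_front (a point): Point on the chute's floor, 13 mm above the table, at dispenser x -230, y 0 mm. A can that has rolled out lies here across the chute (its axis along dispenser y) against the posts, its centre about 26 mm above this point. Posts: inner face 26 mm further forward, 48 mm high, with 68 mm open between them, room for a finger in front of the can's middle.
- lid (a joint): Yellow lid, a frame of bars with a front lip that holds the can in, hinged at the back of the box. 0 rad = shut, grows as it rises: 3.2 rad per rad of pedal, 0.36 to 0.68 rad with the pedal on its stop. If the pressed pedal is let go or raised fast the lid slams; it must come down slower than 1.5 rad/s, i.e. the pad rises slower than 80 mm/s right to its top (it follows the hand up by itself).
- pedal: Pedal lever, right (-y) side. Origin on its pivot at dispenser x -60, y -85, z 75 mm; runs 170 mm forward to a black pad. Lid weight and spring push it up: 4 to 8 N at the pad to start, 6 to 11 N just short of the stop. A hidden rubber stop, set anew each time, meets the pad after 19 to 35 mm: feel for it. Then force climbs 4 to 6 N/mm. Home: at least 13 N held 0.4 s, 17 N is right; above 26 N is overload.
- pedal_pad (a point): Centre of the top face of the pedal pad (black with yellow stripes, 60 x 60 mm, 10 mm thick). At rest it is at dispenser x -230, y -120 mm, 80 mm above the table. Pushed down from above with the shut fingers; it swings down about the pivot 170 mm behind it.
- can_center (a point): Centre of the can: green tin with steel rims and a paper band, 52 mm diameter, 96 mm long, 0.2 to 0.4 kg, lying on its side with its axis across the dispenser (dispenser y). At the start it lies in the box behind the lip of the lid.
- can: The same can; origin at its centre, y along its axis (x and z turn as it rolls).
- carton: Open cardboard carton fixed to the table, 210 x 180 mm outside (x, y), 45 mm high, walls and floor 5 mm. Origin under its centre at table height. The can must be laid in gently: knocks on the carton above 40 N (a drop) dent it.
- sauce: Red bottle with white cap, 60 mm diameter, 170 mm high, standing left of the dispenser; origin under its foot. Must stay.
- jar: Amber jar, 64 mm diameter, 85 mm high, standing right of the dispenser; origin under its foot. Must stay.
- scraper: Scraper with a wooden handle, 200 mm long, lying left of the dispenser's chute along it; origin under its middle. Must stay.
Mind the look-alikes: they are no part of the job. Leave any red look-alike of the can alone.

How it is judged:
By the outcome, as a careful person would: the job done as asked, in the order asked, and still so for the second after the job is handed in, with the robot touching nothing.
It also fails if it takes over 67 s, if anything falls off the work surface, if the arm or the gripper's body presses on something with over 40 N, if the wrist force passes 120 N, or if a joint passes its speed limit or range.

## Working session

There is one attempt and no reset: what is moved stays moved. The work goes in short steps, Python scripts to look and compute and a tool call to move; the robot and the scene stay as the last step left them, time stands still between calls to the robot, and variables do not carry over. Pictures are saved under pics/ and viewed, at most 10 in all, crops included, and the job is handed in when it is done.

Besides the shell and the picture viewer there is one more tool, called after "Request:" as name(argument=value, ...) on one line, values as JSON. drive_tool: Moves the arm, as the interface text tells. Its arguments: {"type":"object","properties":{"targets":{"type":"array","items":{"type":"array","items":{"type":"array","items":{"type":"number"}}}},"newtons":{"type":"number"}},"required":["targets"]}

```bash
mkdir -p pics; ls; python3 - <<'E'
from rig import r
import cv2,numpy as np
for n in("scene","side"):
    im=r.camera(n); cv2.imwrite(f"pics/{n}0.png",cv2.resize(im[:,:,::-1],(800,600),interpolation=cv2.INTER_CUBIC))
    c=r.get_calibration(n); print(n,c['fovy'],c['cx'],c['cy'],np.round(c['R'],4).tolist(),np.round(c['t'],1))
s=r.state(); print(s['time'],s['ee_pos'],np.round(s['orientation'],3).tolist())
E
```

```text
pics
scene 45.23384855883792 250.72147742570723 182.52329289471336 [[0.4711, 0.8821, 0.005], [0.7537, -0.3996, -0.5217], [-0.4582, 0.2496, -0.8531]] [-296.  -444.2 1780.9]
side 46.25745143973053 258.34871952008206 188.46572178360586 [[-0.9142, -0.405, 0.0145], [-0.2674, 0.576, -0.7724], [0.3044, -0.7101, -0.6349]] [567.  245.3 948.8]
0.1 [147.94279628 503.5978178  404.08403246] [[-0.959, 0.282, -0.001], [0.282, 0.959, -0.001], [0.0, -0.001, -1.0]]
```

View pics/scene0.png

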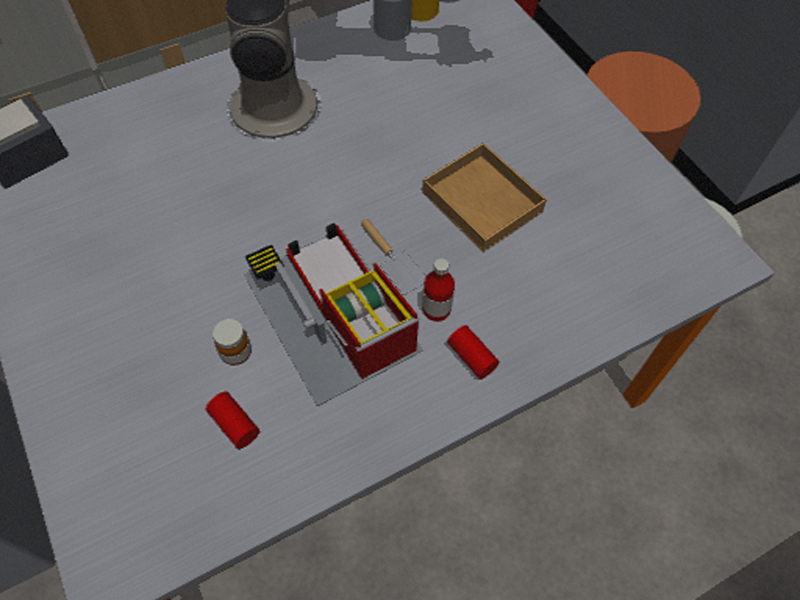

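View pics/side0.png

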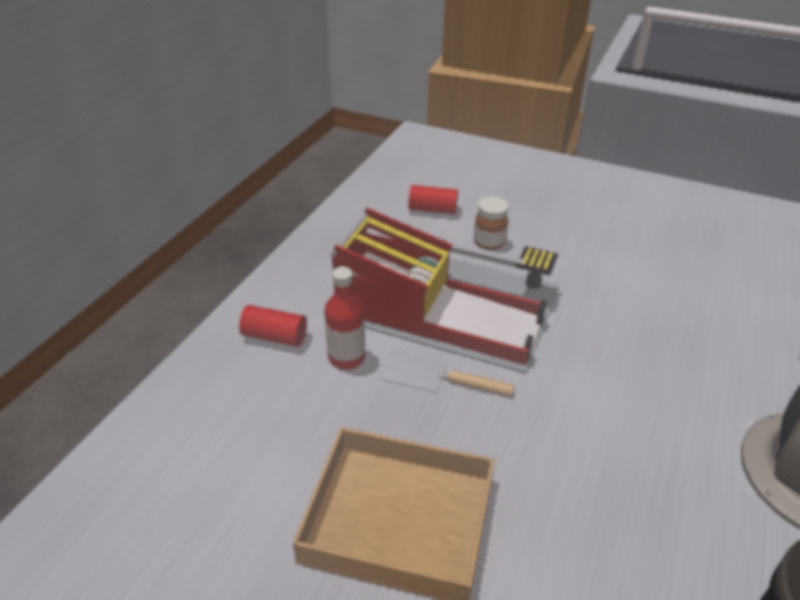

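Scene view (800×600 px): green can in the box at (358,300), pad at (263,261), posts at (294,248) and (332,231), carton around (484,197). Red look-alike cans are at (232,419) and (472,352). Side view: pad at (538,260), carton at (398,512), red cans at (433,198) and (273,325). The one I want is the green can, so I'll check it in one close crop.

```bash
python3 - <<'E'
from rig import r
import cv2
a=r.camera("scene")[:,:,::-1]; cv2.imwrite("pics/sc1.png",cv2.resize(a[135:260,150:282],None,fx=4.8*1.25*.8,fy=4.8*1.25*.8,interpolation=cv2.INTER_CUBIC))
b=r.camera("side")[:,:,::-1]; cv2.imwrite("pics/si1.png",cv2.resize(b[130:240,205:365],None,fx=5,fy=5,interpolation=cv2.INTER_CUBIC))
E
```

```text
(no output)
```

View pics/sc1.png

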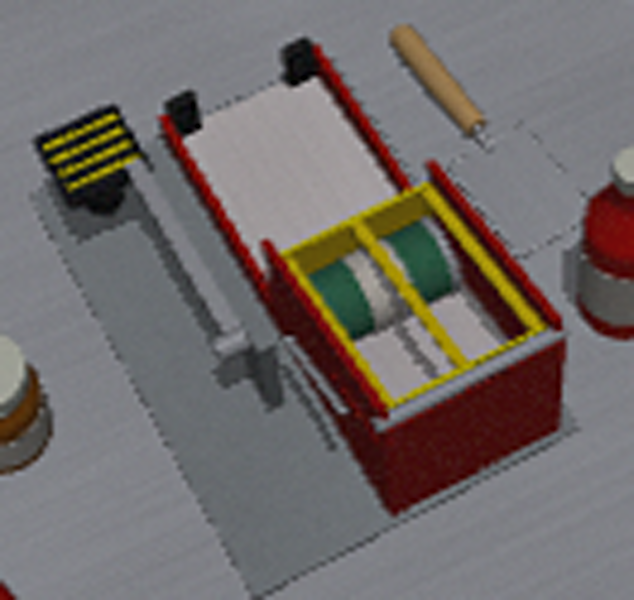

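View pics/si1.png

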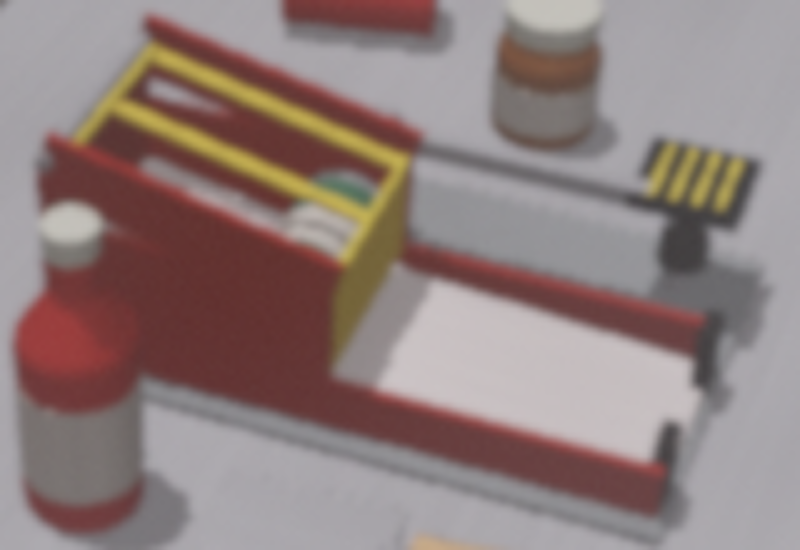

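```bash
cat > h.py <<'E'
import numpy as np
from rig import r
from scipy.optimize import least_squares
def proj(n,X,c=None):
    c=c or r.get_calibration(n); f=192/np.tan(np.radians(c['fovy']/2))
    q=np.asarray(X,float)@np.array(c['R']).T+np.array(c['t']); return q[:,:2]/q[:,2:]*f+[c['cx'],c['cy']]
def W(p,X):
    X=np.asarray(X,float); c,s=np.cos(p[2]),np.sin(p[2])
    return np.c_[X[:,0]*c-X[:,1]*s+p[0],X[:,0]*s+X[:,1]*c+p[1],X[:,2]]
def fit(obs,p0):  # obs: {cam:(pts3,pix)}
    f=lambda p:np.concatenate([(proj(n,W(p,A))-np.array(B)).ravel() for n,(A,B) in obs.items()])
    return least_squares(f,p0,loss='soft_l1'),f
E
python3 - <<'E'
from h import *
sc=lambda L:np.array(L)/4.8+[150,135]; si=lambda L:np.array(L)/5+[205,130]
obs={'scene':([(-230,-120,80),(65,-62,135),(65,62,135),(-92,62,100),(-92,-62,100)],sc([(90,152),(380,420),(563,338),(430,163),(266,243)])),
'side':([(-230,-120,80),(65,62,135),(-92,62,100)],si([(700,184),(50,138),(340,268)]))}
for y in(0,.8,-.8,1.6,-1.6,3):
    s,f=fit(obs,[550,0,y])
    if s.cost<60: print(s.cost,s.x,np.round(f(s.x).reshape(-1,2),1).tolist()); break
p=s.x; print('pad',W(p,[(-230,-120,80)]),'chute',W(p,[(-230,0,39)]))
A=np.array([(484,144),(546,202),(485,240),(422,185)])*.64; B=np.array([(343,431),(298,545),(473,591),(494,459)])*.64
for k,dims in enumerate([(105,90),(90,105)]):
  for flip in(0,1):
    C=np.array([(-1,1),(1,1),(1,-1),(-1,-1)])*dims; C=np.c_[C,[45]*4]
    Bs=B
    s,f=fit({'scene':(C,A),'side':(np.roll(C,-1*flip,0) ,Bs)},[400,300,0.])
    print(dims,flip,s.cost,s.x,np.round(f(s.x).reshape(-1,2),1).tolist())
E
```

```text
11.81832172893513 [ 6.89232931e+02 -7.97026307e+01  2.99378671e-02] [[-0.6, -1.5], [-0.8, -0.1], [-0.7, -2.4], [0.4, 0.7], [-1.5, 1.2], [0.0, -0.8], [-2.5, 2.7], [-1.2, 3.6]]
pad [[ 462.92800196 -206.53353906   80.        ]] chute [[459.33599453 -86.58731159  39.        ]]
(105, 90) 0 378.6324333420646 [497.55099923 298.62167481  -6.11861245] [[-0.9, -1.1], [0.0, -1.6], [-0.5, 0.3], [-0.2, -3.9], [80.2, 100.2], [-5.6, -1.4], [-85.8, -105.9], [-0.4, -0.2]]
(105, 90) 1 385.37752412358304 [498.74916683 295.29776808 -18.38882477] [[-12.8, 0.2], [-1.2, -10.3], [11.1, 0.0], [-1.3, 5.9], [-23.2, 87.2], [11.1, -67.3], [0.3, -99.3], [-0.9, 65.3]]
(90, 105) 0 377.43752934847976 [4.96489162e+02 2.97638323e+02 2.72461703e-02] [[9.8, 0.4], [-0.3, -2.2], [-13.0, -1.8], [-0.7, -3.5], [60.5, 109.9], [-4.4, -0.6], [-67.8, -112.4], [-0.3, -1.2]]
(90, 105) 1 416.1325397171216 [4.88249781e+02 2.84652981e+02 4.57088672e-01] [[-10.9, -1.5], [-7.1, -15.9], [0.2, -0.2], [-4.4, 9.6], [-7.0, 91.9], [25.7, -75.3], [-1.0, -106.6], [-0.8, 70.9]]
```

Carton fit from the scene view: (497,299), yaw about 0.165. The side corner order was mismatched, and the scene fit is good to about 2 px. Dispenser pose: (689,-80), yaw 0.03. Pad: about (463,-206,80). Moving above the pad now.

Request:
drive_tool(targets=[[[0, 0, -0.15, 31, -38, 0, 0], [0, 0, -0.3, 63, -76, 0, 0], [0, 0, -0.45, 94, -114, 0, 0], [0, 0, -0.6, 126, -152, 0, 0], [0, 0, -0.75, 157, -190, 0, 0], [0, 0, -0.9, 189, -228, 0, 0], [0, 0, -1.05, 220, -266, 0, 0], [0, 0, -1.2, 252, -304, 0, 0]]])

```text
time: 1.0
ee_pos: [400.8, 197.9, 404.8]
orientation: [[-0.079, 0.997, 0.0], [0.997, 0.079, 0.0], [0.0, 0.0, -1.0]]
contact_force: [-0.1, 0.6, -0.6]
opening: -0.003
gripper_force: 0.0
```

Request:
drive_tool(targets=[[[0, 0, -0.03, 8, -48, -5, 0], [0, 0, -0.055, 16, -96, -10, 0], [0, 0, -0.055, 24, -144, -20, 0], [0, 0, -0.055, 32, -192, -30, 0], [0, 0, -0.055, 40, -240, -40, 0], [0, 0, -0.055, 47, -288, -50, 0], [0, 0, -0.055, 55, -336, -50, 0], [0, 0, -0.055, 60, -382, -50, 0]]])

```text
time: 1.8
ee_pos: [459.9, -184.5, 354.3]
orientation: [[-0.029, 1.0, -0.0], [1.0, 0.029, 0.0], [0.0, -0.0, -1.0]]
contact_force: [0.7, -0.1, 0.2]
opening: -0.002
gripper_force: 0.0
```

```bash
python3 - <<'E'
from h import *
import cv2
s=r.state();c=r.get_calibration('wrist'); a=r.camera("wrist")[:,:,::-1].copy()
print(s['time'],s['ee_pos'],np.round(s['orientation'],3).tolist(),s['contact_force'],s['opening'])
p=[689.2,-79.7,.03]
P=W(p,[(-260,-150,80),(-260,-90,80),(-200,-90,80),(-200,-150,80),(-230,-120,80)])
q=proj('wrist',P,c);print(q)
import json;json.dump({k:np.array(v).tolist() for k,v in c.items()},open('cw.json','w'))
for x in q: cv2.circle(a,tuple(int(v) for v in x),2,(255,0,255),-1)
cv2.imwrite("pics/w1.png",cv2.resize(a,(800,600),interpolation=cv2.INTER_CUBIC))
E
```

```text
1.8 [ 459.92695104 -184.52219062  354.30263454] [[-0.029, 1.0, -0.0], [1.0, 0.029, 0.0], [0.0, -0.0, -1.0]] [ 0.74093298 -0.08558177  0.17365032] -0.0021751323856817172
[[227.68664216 256.334432  ]
 [225.49775412 185.95034983]
 [302.827625   185.97307031]
 [300.2399049  256.35965989]
 [264.0587298  222.27592602]]
```

View pics/w1.png

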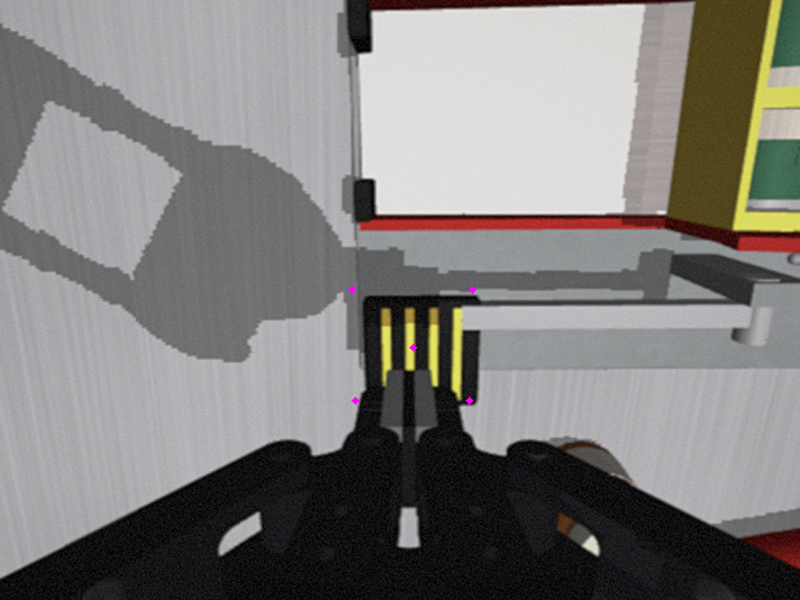

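The pad's top face shows at (365–477, 297–404), so it lies about 5 mm further in +x and 3 mm further in -y than estimated: (467,-210). The shut fingers are at (408,400). Going down to just above the pad.

Request:
drive_tool(targets=[[[0, 0, 0, 4, -12, -40, 0], [0, 0, 0, 7, -25, -75, 0], [0, 0, 0, 7, -25, -89, 0], [0, 0, 0, 7, -25, -93, 0], [0, 0, 0, 7, -25, -96, 0], [0, 0, 0, 7, -25, -99, 0], [0, 0, 0, 7, -25, -102, 0], [0, 0, 0, 7, -25, -105, 0]]])

```text
time: 2.65
ee_pos: [467.3, -207.2, 250.9]
orientation: [[-0.03, 1.0, 0.002], [1.0, 0.03, -0.001], [-0.001, 0.002, -1.0]]
contact_force: [-1.4, 1.8, 7.7]
opening: 0.001
gripper_force: 4.1
```

Request:
drive_tool(targets=[[[0, 0, 0, 0, 0, -2.5, 0], [0, 0, 0, 0, 0, -5, 0], [0, 0, 0, 0, 0, -7.5, 0], [0, 0, 0, 0, 0, -10, 0], [0, 0, 0, 0, 0, -12, 0], [0, 0, 0, 0, 0, -13.5, 0], [0, 0, 0, 0, 0, -13.5, 0]]])

```text
time: 3.35
ee_pos: [467.5, -207.2, 237.7]
orientation: [[-0.03, 1.0, 0.003], [1.0, 0.03, -0.001], [-0.001, 0.003, -1.0]]
contact_force: [-0.4, 1.5, 9.2]
opening: -0.003
gripper_force: 4.6
```

Request:
drive_tool(targets=[[[0, 0, 0, 0, 0, -1, 0], [0, 0, 0, 0, 0, -2, 0], [0, 0, 0, 0, 0, -2, 0]]])

```text
time: 3.65
ee_pos: [467.5, -207.2, 235.9]
orientation: [[-0.03, 1.0, 0.003], [1.0, 0.03, -0.001], [-0.002, 0.003, -1.0]]
contact_force: [-0.7, 2.3, 9.5]
opening: -0.0
gripper_force: 4.6
```

Request:
drive_tool(targets=[[[0, 0, 0, 0, 0, -1, 0], [0, 0, 0, 0, 0, -1.5, 0], [0, 0, 0, 0, 0, -1.5, 0]]])

```text
time: 3.95
ee_pos: [467.6, -207.1, 234.4]
orientation: [[-0.03, 1.0, 0.003], [1.0, 0.03, -0.002], [-0.002, 0.003, -1.0]]
contact_force: [-0.2, 2.7, 9.1]
opening: -0.001
gripper_force: 4.6
```

Request:
drive_tool(targets=[[[0, 0, 0, 0, 0, -1, 0], [0, 0, 0, 0, 0, -2, 0], [0, 0, 0, 0, 0, -3, 0], [0, 0, 0, 0, 0, -3, 0]]])

```text
time: 4.35
ee_pos: [467.8, -207.1, 231.5]
orientation: [[-0.03, 1.0, 0.004], [1.0, 0.03, -0.002], [-0.002, 0.004, -1.0]]
contact_force: [0.4, 2.9, 9.2]
opening: -0.001
gripper_force: 4.7
```

Request:
drive_tool(targets=[[[0, 0, 0, 0, 0, -1, 0], [0, 0, 0, 0, 0, -2, 0], [0, 0, 0, 0, 0, -3, 0], [0, 0, 0, 0, 0, -3, 0]]])

```text
time: 4.75
ee_pos: [467.9, -207.1, 228.6]
orientation: [[-0.03, 1.0, 0.004], [1.0, 0.03, -0.002], [-0.002, 0.004, -1.0]]
contact_force: [1.4, 3.5, 10.3]
opening: 0.001
gripper_force: 4.7
```

Request:
drive_tool(targets=[[[0, 0, 0, 0, 0, -1, 0], [0, 0, 0, 0, 0, -2, 0], [0, 0, 0, 0, 0, -3, 0], [0, 0, 0, 0, 0, -3, 0]]])

```text
time: 5.15
ee_pos: [468.1, -207.1, 226.3]
orientation: [[-0.03, 1.0, 0.005], [1.0, 0.03, -0.002], [-0.002, 0.005, -1.0]]
contact_force: [-0.2, 4.4, 15.6]
opening: -0.002
gripper_force: 7.8
```

Request:
drive_tool(targets=[[[0, 0, 0, 0, 0, -0.7, 0], [0, 0, 0, 0, 0, -0.7, 0], [0, 0, 0, 0, 0, -0.7, 0], [0, 0, 0, 0, 0, -0.7, 0], [0, 0, 0, 0, 0, -0.7, 0], [0, 0, 0, 0, 0, -0.7, 0], [0, 0, 0, 0, 0, -0.7, 0]]])

```text
time: 5.85
ee_pos: [468.1, -207.1, 225.9]
orientation: [[-0.03, 1.0, 0.006], [1.0, 0.03, -0.002], [-0.002, 0.005, -1.0]]
contact_force: [-1.1, 5.5, 17.7]
opening: 0.003
gripper_force: 8.9
```

```bash
python3 - <<'E'
from h import *
import cv2
b=r.camera("side")[:,:,::-1]; cv2.imwrite("pics/si2.png",cv2.resize(b[110:260,205:375],None,fx=4,fy=4,interpolation=cv2.INTER_CUBIC))
s=r.state();print(s['time'],s['contact_force'],s['ee_pos'])
E
```

```text
5.9 [-0.85294827  4.65188967 17.5178292 ] [ 468.09409541 -207.07160857  225.95157819]
```

View pics/si2.png

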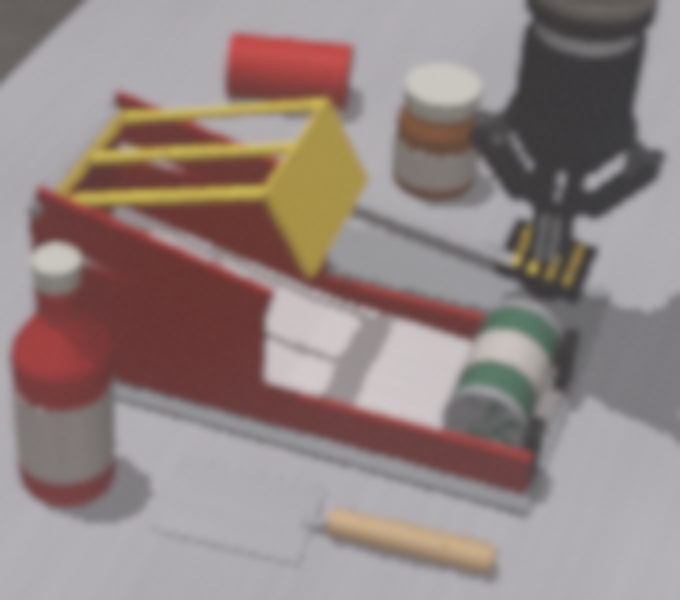

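The lid is up and the green can lies across the chute front against the posts, at about (505,365) in the crop. The pedal was held at 17.7 N. Easing it up at 25 mm/s.

Request:
drive_tool(targets=[[[0, 0, 0, 0, 0, 1.5, 0], [0, 0, 0, 0, 0, 4, 0], [0, 0, 0, 0, 0, 6.5, 0], [0, 0, 0, 0, 0, 9, 0], [0, 0, 0, 0, 0, 11.5, 0], [0, 0, 0, 0, 0, 14, 0], [0, 0, 0, 0, 0, 16.5, 0], [0, 0, 0, 0, 0, 19, 0]]])

```text
time: 6.7
ee_pos: [467.3, -207.1, 243.7]
orientation: [[-0.03, 1.0, 0.002], [1.0, 0.03, -0.001], [-0.001, 0.002, -1.0]]
contact_force: [-1.7, 1.3, 7.9]
opening: 0.002
gripper_force: 4.2
```

Request:
drive_tool(targets=[[[0, 0, 0, 0, 0, 2.5, 0], [0, 0, 0, 0, 0, 5, 0], [0, 0, 0, 0, 0, 7, 0], [0, 0, 0, 0, 0, 9, 0], [0, 0, 0, 0, 0, 11, 0], [0, 0, 0, 0, 0, 13, 0], [0, 0, 0, 0, 0, 15, 0], [0, 0, 0, 0, 0, 17, 0]]])

```text
time: 7.5
ee_pos: [467.0, -207.2, 259.1]
orientation: [[-0.03, 1.0, 0.0], [1.0, 0.03, -0.0], [-0.0, 0.0, -1.0]]
contact_force: [0.1, -0.1, 0.1]
opening: -0.002
gripper_force: 0.0
```

Request:
drive_tool(targets=[[[0, 0, 0, 0, 0, 50, 0], [0, 0, 0, 0, 0, 95, 20], [0, 0, 0, -1, 45, 100, 60], [0, 0, 0, -3, 80, 100, 100], [0, 0, 0, -3, 80, 100, 100], [0, 0, 0, -3, 80, 100, 100]]])

```text
time: 8.1
ee_pos: [464.0, -126.8, 359.2]
orientation: [[-0.032, 0.999, 0.0], [0.999, 0.032, -0.0], [-0.0, 0.0, -1.0]]
contact_force: [-0.5, 0.2, 0.4]
opening: 0.848
gripper_force: 0.0
```

```bash
python3 - <<'E'
from h import *
import cv2
s=r.state();c=r.get_calibration('wrist'); a=r.camera("wrist")[:,:,::-1].copy()
print(s['time'],s['ee_pos'],np.round(s['orientation'],3).tolist(),s['contact_force'],s['opening'])
p=[693.5,-82.5,.03]
q=proj('wrist',W(p,[(-230,0,39),(-230,48,39),(-230,-48,39),(-230,0,65),(-256,34,61),(-256,-34,61),(-256,26,39),(-204,0,39)]),c);print(np.round(q*1.5625))
for x in q: cv2.circle(a,tuple(int(v) for v in x),2,(255,0,255),-1)
cv2.imwrite("pics/w2.png",cv2.resize(a,(800,600),interpolation=cv2.INTER_CUBIC))
E
```

```text
8.1 [ 463.99936582 -126.76345152  359.21005474] [[-0.032, 0.999, 0.0], [0.999, 0.032, -0.0], [-0.0, 0.0, -1.0]] [-0.5000019   0.18481418  0.36841323] 0.8481196315495816
[[409. 220.]
 [409. 130.]
 [409. 301.]
 [409. 226.]
 [358. 157.]
 [361. 287.]
 [362. 172.]
 [455. 220.]]
```

View pics/w2.png

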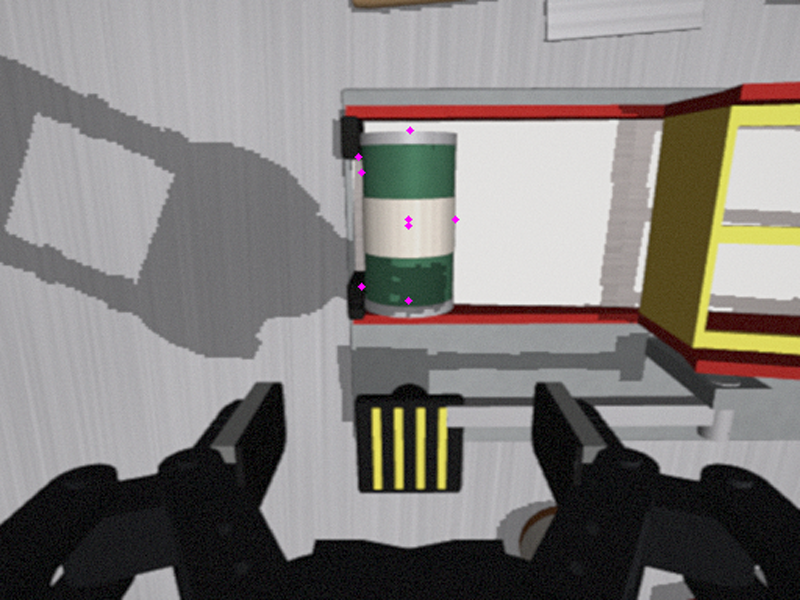

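The can is at (409,223), its axis matches the tool's x, and the lid is shut with its lip down. The posts' gap is centred near row 215. Descending at (464,-88).

Request:
drive_tool(targets=[[[0, 0, 0, 0, 38.5, -10, 100], [0, 0, 0, 0, 38.5, -50, 100], [0, 0, 0, 0, 38.5, -90, 100], [0, 0, 0, 0, 38.5, -120, 100], [0, 0, 0, 0, 38.5, -140, 100], [0, 0, 0, 0, 38.5, -152, 100], [0, 0, 0, 0, 38.5, -160, 100], [0, 0, 0, 0, 38.5, -162, 100]]])

```text
time: 8.95
ee_pos: [464.0, -89.5, 196.1]
orientation: [[-0.029, 1.0, -0.001], [1.0, 0.029, 0.0], [0.0, -0.001, -1.0]]
contact_force: [0.1, 0.3, 0.3]
opening: 1.004
gripper_force: 0.0
```

Request:
drive_tool(targets=[[[0, 0, 0, 0, 0, 0, 40], [0, 0, 0, 0, 0, 0, 40], [0, 0, 0, 0, 0, 0, 40], [0, 0, 0, 0, 0, 0, 40], [0, 0, 0, 0, 0, 0, 40], [0, 0, 0, 0, 0, 0, 40]]], newtons=40)

```text
time: 9.55
ee_pos: [464.1, -88.9, 197.9]
orientation: [[-0.03, 1.0, 0.001], [1.0, 0.03, -0.001], [-0.001, 0.001, -1.0]]
contact_force: [-1.0, -0.8, 7.1]
opening: 0.593
gripper_force: 41.5
```

Request:
drive_tool(targets=[[[0, 0, 0, 0, 0, 5, 40], [0, 0, 0, 0, 0, 15, 40], [0, 0, 0, 0, 0, 30, 40], [0, 0, 0, 0, 0, 50, 40], [0, 0, 0, 0, 0, 75, 40], [0, 0, 0, 0, 0, 100, 40], [0, 0, 0, 0, 0, 110, 40], [0, 0, 0, 0, 0, 110, 40]]], newtons=45)

```text
time: 10.35
ee_pos: [464.2, -88.8, 308.4]
orientation: [[-0.03, 1.0, 0.003], [1.0, 0.03, -0.001], [-0.001, 0.003, -1.0]]
contact_force: [-0.6, 0.3, -2.3]
opening: 0.596
gripper_force: 47.8
```

```bash
python3 - <<'E'
from h import *
import cv2
s=r.state();a=r.camera("wrist")[:,:,::-1];b=r.camera("side")[:,:,::-1]
print(s['time'],s['ee_pos'],s['contact_force'],s['opening'],s['gripper_force'])
cv2.imwrite("pics/m3.png",np.hstack([cv2.resize(a,(400,300)),cv2.resize(b[60:260,190:457],(400,300))]))
E
```

```text
10.35 [464.16858422 -88.79703951 308.36849293] [-0.6172679   0.28345809 -2.30014369] 0.5959166867971029 47.80982494354248
```

View pics/m3.png

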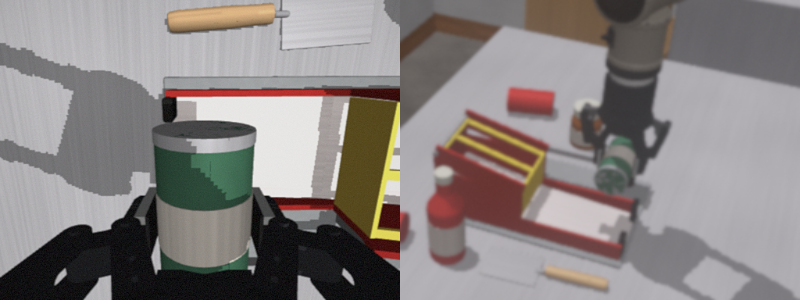

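The can is held, gripped around its paper band. Carrying it to the carton.

Request:
drive_tool(targets=[[[0, 0, 0, 0, 20, 15, 40], [0, 0, 0, 5, 60, 20, 40], [0, 0, 0.03, 10, 105, 20, 40], [0, 0, 0.05, 15, 150, 20, 40], [0, 0, 0.07, 20, 195, 20, 40], [0, 0, 0.09, 24, 240, 20, 40], [0, 0, 0.11, 28, 285, 20, 40], [0, 0, 0.13, 32, 325, 20, 40]]])

```text
time: 11.25
ee_pos: [495.5, 238.4, 325.1]
orientation: [[-0.161, 0.987, -0.003], [0.987, 0.161, -0.001], [-0.0, -0.003, -1.0]]
contact_force: [1.6, -0.3, -2.0]
opening: 0.594
gripper_force: 48.0
```

Request:
drive_tool(targets=[[[0, 0, 0, 1, 30, 0, 40], [0, 0, 0, 1, 50, 0, 40], [0, 0, 0, 1, 60, 0, 40], [0, 0, 0, 1, 63, 0, 40], [0, 0, 0, 1, 63, -20, 40], [0, 0, 0, 1, 63, -40, 40], [0, 0, 0, 1, 63, -40, 40]]])

```text
time: 11.95
ee_pos: [496.3, 297.7, 283.9]
orientation: [[-0.158, 0.987, -0.006], [0.987, 0.158, -0.003], [-0.002, -0.007, -1.0]]
contact_force: [-0.7, -0.8, -3.7]
opening: 0.591
gripper_force: 47.9
```

```bash
python3 - <<'E'
from h import *
import cv2
s=r.state();a=r.camera("wrist")[:,:,::-1];b=r.camera("side")[:,:,::-1];c=r.camera("scene")[:,:,::-1]
print(s['time'],s['ee_pos'],s['contact_force'],s['opening'],s['gripper_force'])
cv2.imwrite("pics/m4.png",np.vstack([np.hstack([cv2.resize(a,(400,300)),cv2.resize(b[200:384,140:385],(400,300))]),np.hstack([cv2.resize(c[60:195,230:410],(400,300)),np.zeros((300,400,3),np.uint8)])]))
E
```

```text
11.95 [496.28382071 297.71626944 283.9495853 ] [-0.66042534 -0.81579395 -3.74977989] 0.5913503170983637 47.87581443786621
```

View pics/m4.png

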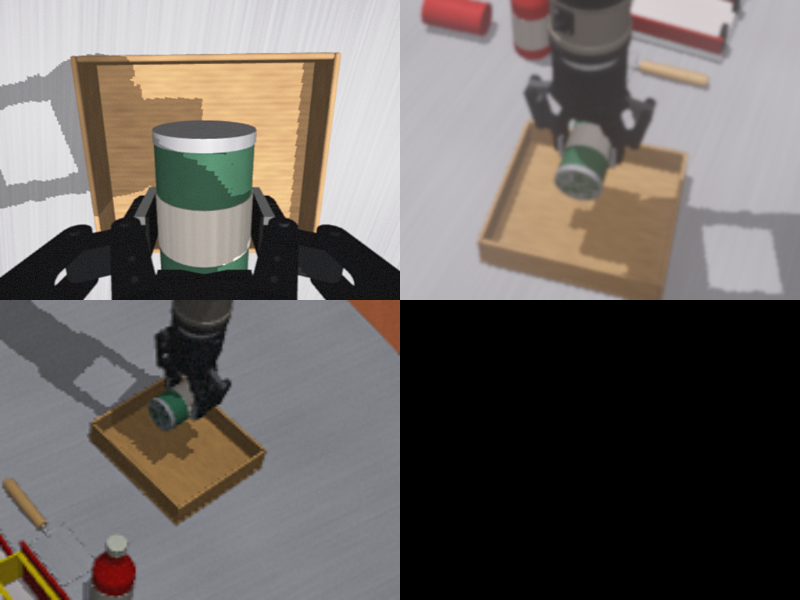

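The can is centred over the carton: left and right margins are equal in the wrist view, with the carton spanning columns 75–340 and the can at column 205. Lowering it.

Request:
drive_tool(targets=[[[0, 0, 0, 0, 0, -25, 40], [0, 0, 0, 0, 0, -45, 40], [0, 0, 0, 0, 0, -60, 40], [0, 0, 0, 0, 0, -70, 40], [0, 0, 0, 0, 0, -76, 40], [0, 0, 0, 0, 0, -80, 40], [0, 0, 0, 0, 0, -83, 40], [0, 0, 0, 0, 0, -85, 40]]])

```text
time: 12.9
ee_pos: [497.2, 299.3, 202.4]
orientation: [[-0.159, 0.987, 0.001], [0.987, 0.159, 0.0], [0.0, 0.001, -1.0]]
contact_force: [-0.2, -0.5, -3.1]
opening: 0.594
gripper_force: 48.1
```

Request:
drive_tool(targets=[[[0, 0, 0, 0, 0, -1, 40], [0, 0, 0, 0, 0, -2, 40], [0, 0, 0, 0, 0, -3, 40], [0, 0, 0, 0, 0, -4, 40], [0, 0, 0, 0, 0, -5, 40], [0, 0, 0, 0, 0, -5, 40]]])

```text
time: 13.5
ee_pos: [497.0, 299.2, 196.9]
orientation: [[-0.159, 0.987, -0.0], [0.987, 0.159, -0.0], [-0.0, -0.0, -1.0]]
contact_force: [0.1, 0.4, -3.1]
opening: 0.594
gripper_force: 48.1
```

Request:
drive_tool(targets=[[[0, 0, 0, 0, 0, -1, 40], [0, 0, 0, 0, 0, -2, 40], [0, 0, 0, 0, 0, -3, 40], [0, 0, 0, 0, 0, -4, 40], [0, 0, 0, 0, 0, -5, 40], [0, 0, 0, 0, 0, -5, 40]]])

```text
time: 14.1
ee_pos: [496.9, 299.2, 191.8]
orientation: [[-0.159, 0.987, -0.0], [0.987, 0.159, -0.0], [-0.0, -0.0, -1.0]]
contact_force: [0.3, -0.4, -3.4]
opening: 0.591
gripper_force: 48.1
```

Request:
drive_tool(targets=[[[0, 0, 0, 0, 0, -0.7, 40], [0, 0, 0, 0, 0, -1.3, 40], [0, 0, 0, 0, 0, -2, 40], [0, 0, 0, 0, 0, -2.5, 40], [0, 0, 0, 0, 0, -2.5, 40]]])

```text
time: 14.6
ee_pos: [497.0, 299.2, 189.9]
orientation: [[-0.159, 0.987, 0.0], [0.987, 0.159, 0.0], [0.0, 0.0, -1.0]]
contact_force: [-0.9, 0.3, 1.2]
opening: 0.592
gripper_force: 48.6
```

Request:
drive_tool(targets=[[[0, 0, 0, 0, 0, -0.3, 58], [0, 0, 0, 0, 0, -0.3, 62], [0, 0, 0, 0, 0, -0.3, 66], [0, 0, 0, 0, 0, -0.3, 72], [0, 0, 0, 0, 0, -0.3, 80], [0, 0, 0, 0, 0, 0, 90], [0, 0, 0, 0, 0, 0, 95], [0, 0, 0, 0, 0, 0, 95]]])

```text
time: 15.4
ee_pos: [497.0, 299.2, 189.5]
orientation: [[-0.159, 0.987, 0.0], [0.987, 0.159, -0.0], [-0.0, 0.0, -1.0]]
contact_force: [-1.0, -0.3, 0.2]
opening: 0.952
gripper_force: 0.0
```

Request:
drive_tool(targets=[[[0, 0, 0, 0, 0, 5, 95], [0, 0, 0, 0, 0, 15, 95], [0, 0, 0, 0, 0, 35, 95], [0, 0, 0, 0, 0, 65, 95], [0, 0, 0, 0, 0, 100, 95], [0, 0, 0, 0, 0, 140, 95], [0, 0, 0, 0, 0, 150, 95], [0, 0, 0, 0, 0, 150, 95]]])

```text
time: 16.2
ee_pos: [497.2, 299.3, 342.2]
orientation: [[-0.159, 0.987, 0.005], [0.987, 0.159, 0.002], [0.001, 0.005, -1.0]]
contact_force: [-0.5, 0.8, 0.3]
opening: 0.95
gripper_force: 0.0
```

```bash
python3 - <<'E'
from h import *
import cv2
s=r.state();a=r.camera("wrist")[:,:,::-1];b=r.camera("side")[:,:,::-1];c=r.camera("scene")[:,:,::-1]
print(s['time'],s['ee_pos'],s['contact_force'],s['opening'],s['gripper_force'])
cv2.imwrite("pics/m5.png",np.vstack([np.hstack([cv2.resize(a,(400,300)),cv2.resize(b,(400,300))]),np.hstack([cv2.resize(c[60:195,230:410],(400,300)),cv2.resize(c[120:300,110:350],(400,300))])]))
E
```

```text
16.2 [497.15246697 299.30796212 342.21450271] [-0.46726039  0.8396914   0.2978958 ] 0.950069720401621 0.0
```

View pics/m5.png

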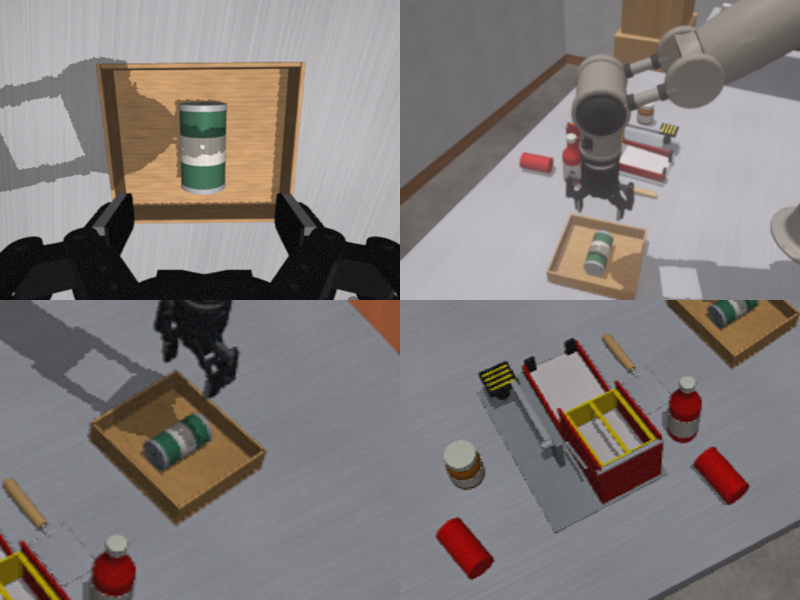

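The can lies in the carton, at (203,147) in the wrist tile. The lid is shut, and the bottle, jar, scraper and red cans haven't moved. Handing in.

```bash
python3 -c "
from rig import r
print(r.hand_in())"
```

```text
the job is handed in; nothing more can be done
None
```

The job is handed in at about 16 s: the pedal was held on its stop at about 17.6 N and eased back up at 25 mm/s, the lid is shut, the green can lies in the carton, and nothing else was moved.

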